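# Tip a case out of the packed rack and stand it on the balance

### The arm

A 6-joint arm with a two-finger parallel gripper is mounted at the origin on a cart in front of the work surface, level with it; the furniture and walls round the work are solid. World frame = base frame: x ahead of the robot, y to its left, z up, the work surface at z = 0. Lengths are in m, angles in rad, forces in N, time in s.
With the tool pointing down it reaches from about 0.375 to 0.9 m from the base axis. Payload 3.1 kg.
Tool frame: the origin (TCP) lies on the centre line of the jaws, within the pads' length; the fingertips stand 19 mm ahead of it and the grasp point (between the pads) is the TCP; z points along the fingers, y is the direction in which the jaws open and shut (so a half turn about z gives the same grasp; the last joint's range is limited). The gripper opens to 87 mm and grips with 3 to 60 N. Pads are 19 mm wide; open, the fingers measure 117 mm over their backs; the gripper's body (75 mm by 190 mm) begins 51 mm behind the grasp point.
Start: joints at [-0.178, 0.527, 1.433, -0, 1.181, -0.178], TCP at [0.625, 0, 0.242] pointing down, gripper open.
Joint ranges: [-3.08, 3.08], [-0.75, 2.2], [0.22, 2.44], [-1.43, 4.57], [0, 2.65], [-2.85, 2.85]. Speed limits (rad/s): [2.79, 2.79, 3.14, 3.14, 3.14, 3.14].

### API

Orientations are given as a unit quaternion [x, y, z, w].
In Python, from plant import * gives the robot as it stands.
- The arm moves only by the tool apply_moves, never from a script. Its arguments are lists of equal length, an entry for each row: "delta_pos": the shift along the tool's x, y, z in mm, a list of three; "delta_rot": the turn, a rotation vector about the tool's x, y, z in degrees, a list of three; "hand": the closure, from 0 (fully open) to 1 (shut). A call has 1 to 8 rows; each row is the pose to reach, as a shift and turn from the pose commanded when the call began, along the tool's axes at that moment; what a row does not reach only later rows make up. A row lasts 1/10 s, in which the tool goes at most 50 mm and 8.59 degrees, less where a joint would pass 70% of its speed; a pose out of reach is approached as far as the arm can. A call with a gripper value outside its range is refused whole. The fingers move at their own pace and stop on an object; the grip force is fixed at half the most. Time passes only in rows, so rows that repeat a pose let the fingers close. It gives the time, the measured TCP pose, the force and the opening at its end, in the units of the state.
- read_state(): the state, without advancing time (a new reading comes with each control period).
- snapshot(name): name is "scene" or "side" or "wrist"; returns a dict with "img" (420x560x3 uint8, red, green, blue), "intrinsics" (3x3 intrinsics, pixels), "R" (3x3) and "t" (3): a world point X has camera coordinates R X + t; the wrist camera has in their place "hand_eye" (4x4, takes a point from camera to tool coordinates, whose origin is the TCP and whose axes are the flange's). Camera axes: x right, y down, z forward; pixel columns grow to the right and rows downward; lengths in m; the calibration is good to about 2 mm. A picture is of the moment at which its call begins: read the wrist's pose just before it. There is no depth.
- job_done(): hands the job in, once; it reports no verdict.
The state is a dict: "time_s": time; "joint_positions": joint angles; "joint_velocities": joint speeds; "tau": joint torques, N m; "ee_pos": TCP position; "eef_rot": TCP orientation; "wrist_force": force on the tool from outside, world axes, zero at the start; "ft_torque": the same for the moment, N m; "width": opening from 0.0 (shut) to 1.0 (fully open).
Only numpy, scipy, OpenCV 4.12 (cv2) and the standard library are available. Lean on these libraries where they do the work, as an engineer would, in place of code of your own. Each camera call takes 0.05 s, during which the arm holds its last target. There are 200 camera calls.

### The job

One of the five cases packed in the rack has a round badge instead of a rectangular label. Tip it outward by its top until it leans on the rack's front rail by itself with nothing touching it, then take hold of it, lift it out and gently stand it upright in the middle of the balance's pan. Leave the other cases standing in the rack and do not disturb the things round about.

Things in the scene. Friction and masses are not known exactly. Their poses are not given: they have to be found in the camera images.
- case_round_center (a point): Centre (half-way up) of the wanted case: closed white plastic box, 66 deep (x) x 40 thick (y, along the row) x 150 tall (z up), 0.2 to 0.41 kg. Round paper badge, 29 mm across, on its front (-x) face 90 mm up; round dark disc on its top. Stands in any of the three inner places. All five cases are of one size and stand 1 mm apart, too close for a finger. Its sides are gripped across the 40 mm.
- round_top (a point): Centre of that case's flat top, 75 mm above its centre. Pressed with about 10 N on its front half and dragged to the front, the case tips about its lower front edge (fingertips grip the plastic well). It balances at about 0.41 rad: short of that it falls back when let go, past it it falls on to the rail and rests at about 0.56 rad, its upper half sticking out ahead of the row.
- rack: Fixed grey metal rack with the five cases in a row along its y. Origin on the desk under the row's centre, z up, open front to -x. Floor 8 mm above the desk; case fronts at x = -33 mm, tops at z = 158 mm. Back panel 160 mm high close behind the cases; side cheeks 115 mm high, 218 mm apart over all. A foot lip stands 4 mm above the floor, 3 mm ahead of the cases.
- rail_mid (a point): Middle of the rack's front rail, a round steel bar 10 mm thick along the rack's y, at rack x = -74 mm, z = 65 mm, with a thin post at each end. A tipped case leans on it.
- pan_center (a point): Centre of the top of the pan (a square light-grey plate, about 100 x 120 mm) of the fixed low bench balance; the case is to stand on it. The balance's whole top is flat here, 16 mm above the desk; axes along the balance's, z up; a dark strip with display lies on its +y side.
- balance: Fixed low bench balance, 122 (x) x 172 (y) x 16 mm high. Its pan lies towards its -y side, a dark strip with a display at its +y end. Origin on the desk under its centre, z up; its flat top is at z = 16 mm.
- case_a: Another case of the row, in one of the three inner places: white box 66 x 40 x 150 mm like the first, but with a rectangular label on its front and a narrow dark bar on its top. Origin at the centre of its underside, z up. To be left standing.
- case_b: Another case of the row, in one of the three inner places: white box 66 x 40 x 150 mm like the first, but with a rectangular label on its front and a narrow dark bar on its top. Origin at the centre of its underside, z up. To be left standing.
- case_end_l: Another case of the row, at the +y end of the row: white box 66 x 40 x 150 mm like the first, but with a rectangular label on its front and a narrow dark bar on its top. Origin at the centre of its underside, z up. To be left standing.
- case_end_r: Another case of the row, at the -y end of the row: white box 66 x 40 x 150 mm like the first, but with a rectangular label on its front and a narrow dark bar on its top. Origin at the centre of its underside, z up. To be left standing.
- beaker: Bystander: small beaker with pink contents, 52 mm across, 64 mm high, standing beside the rack on its -y side. Origin at the centre of its underside.
- cup: Bystander: white plastic cup, 66 mm across, 63 mm high, behind the balance. Origin at the centre of its underside.
- mouse: Bystander: computer mouse, 105 x 58 x 38 mm, lying to the front of the rack's -y end. Origin at the centre of its underside.
There are look-alikes about, which are no part of the job. Leave any purple or red look-alike of the case_end_r alone.

How it is judged:
On the way:
1. the case with the round badge leans outward on the front rail, foot in the rack, untouched by the robot (angle between case_round_center's own z axis and vertical above 0.45 rad and z of case_round_center in the frame of rack below 0.11 m and x of case_round_center in the frame of rack above -0.075 m and contact force between each of the fingers, the arm and case_round below 0.3 N and angular speed of case_round below 0.2 rad/s), for 0.3 s.
At the end, for the whole second after the job is handed in: The case with the round badge stands upright (within 0.06 rad), at rest, on the balance, its centre within 30 mm of the pan's centre seen from above; the other four cases stand in the rack within 20 mm of their places and upright within 0.1 rad (horizontal distance between case_round_center and pan_center below 0.03 m and z of case_round_center in the frame of pan_center between 0.07 and 0.08 m and angle between case_round_center's own z axis and vertical below 0.06 rad and linear speed of case_round below 0.02 m/s and angle between each of case_a, case_b, case_end_l, case_end_r's own z axis and vertical below 0.1 rad and distance of each of case_a, case_b, case_end_l, case_end_r from where it was at the start of the episode below 0.02 m); the robot touches nothing.
It fails at once if another case is tipped by more than 0.25 rad (angle between any of case_a, case_b, case_end_l, case_end_r's own z axis and vertical above 0.25 rad).
It fails at once if a bystander (beaker, cup, mouse) is moved by more than 25 mm (distance of any of beaker, cup, mouse from where it was at the start of the episode above 0.025 m).
It fails at once if the case is dropped or rammed on to the balance (more than 40 N) (contact force between case_round and balance above 40 N).
It also fails if it takes over 67 s, if anything falls off the work surface, if the arm or the gripper's body presses on something with over 40 N, if the wrist force passes 120 N, or if a joint passes its speed limit or range.

## Working session

There is one attempt and no reset: what is moved stays moved. The work goes in short steps, Python scripts to look and compute and a tool call to move; the robot and the scene stay as the last step left them, time stands still between calls to the robot, and variables do not carry over. Pictures are saved under pics/ and viewed, about 8 in all and at most 12, crops included, and the job is handed in when it is done.

Besides the shell and the picture viewer there is one more tool, called by a JSON object that holds its "method" and its "body". apply_moves: Moves the arm, as the interface text tells. Its arguments: {"type":"object","properties":{"delta_pos":{"type":"array"},"delta_rot":{"type":"array"},"hand":{"type":"array"}},"required":["delta_pos","delta_rot","hand"]}

```bash
mkdir -p pics; ls; python3 - <<'E'
from plant import *
import cv2,numpy as np
s=read_state();print(s)
a=snapshot("scene");b=snapshot("side");w=snapshot("wrist")
for n,d in(("scene",a),("side",b),("wrist",w)):
    np.savez("pics/"+n+"0.npz",**d); cv2.imwrite("pics/"+n+"0.png",d["img"][:,:,::-1])
    print(n,d["intrinsics"]); print(d.get("R"),d.get("t"),d.get("hand_eye"))
E
```

```text
pics
{'time_s': 0.0, 'joint_positions': array([-1.78517054e-01,  5.28466234e-01,  1.43389672e+00, -4.06495049e-05,
        1.18137162e+00, -1.78508653e-01]), 'joint_velocities': array([-0.00039543,  0.00049776, -0.00104999, -0.00057312,  0.00028768,
       -0.00044368]), 'tau': array([-5.45745443e-04, -4.40045428e+01, -1.76593530e+01,  6.32597599e-02,
        5.83207863e-02, -1.53719384e-04]), 'ee_pos': array([6.24314806e-01, 1.31493375e-04, 2.40573313e-01]), 'eef_rot': array([ 7.07103875e-01,  7.07108876e-01, -6.26219179e-04, -8.68997491e-04]), 'wrist_force': array([ 0.64982223,  0.28562476, -0.19609676]), 'ft_torque': array([ 0.01568472,  0.0236819 , -0.01790413]), 'width': 1.0000368854417823}
scene [[460.35691621   0.         271.90263911]
 [  0.         460.35691621 206.31355332]
 [  0.           0.           1.        ]]
[[ 0.41241377 -0.91097691  0.0059958 ]
 [-0.52420618 -0.24268902 -0.81627809]
 [ 0.74506561  0.33350129 -0.57762802]] [-0.32282291  0.33318363  0.80042513] None
side [[515.33645684   0.         282.80398079]
 [  0.         515.33645684 208.5080214 ]
 [  0.           0.           1.        ]]
[[ 0.01695138 -0.99968033  0.01875883]
 [-0.58886899 -0.02514426 -0.80783728]
 [ 0.80805071  0.00264747 -0.58910698]] [-0.10078801  0.39473277  0.9400771 ] None
wrist [[303.1215672    0.         282.90066204]
 [  0.         303.1215672  209.86525547]
 [  0.           0.           1.        ]]
None None [[ 3.87600790e-04 -9.69745111e-01 -2.44119374e-01  6.53968635e-02]
 [ 9.99999925e-01  3.70235539e-04  1.17019211e-04 -7.50214007e-04]
 [-2.30971401e-05 -2.44119401e-01  9.69745182e-01 -1.42229401e-01]
 [ 0.00000000e+00  0.00000000e+00  0.00000000e+00  1.00000000e+00]]
```

View pics/scene0.png

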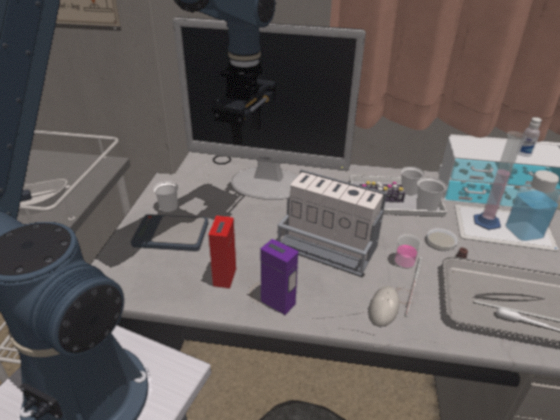

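View pics/side0.png

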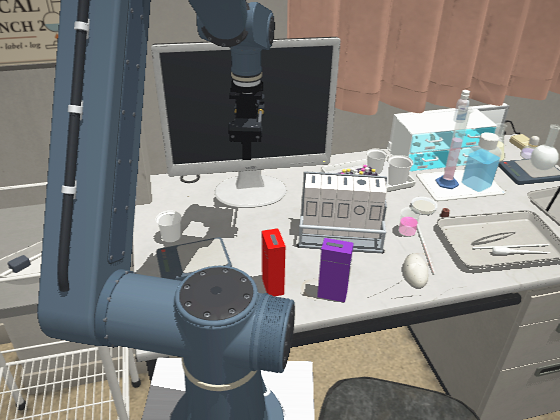

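```bash
python3 - <<'E'
import cv2,numpy as np
a=cv2.imread("pics/scene0.png");b=cv2.imread("pics/side0.png")
r=lambda i,x,y,w,h,W,H:cv2.resize(i[y:y+h,x:x+w],(W,H),interpolation=cv2.INTER_CUBIC)
top=np.hstack([r(a,270,165,130,110,390,330),r(b,290,160,110,100,363,330)])
bot=np.hstack([r(a,115,170,130,80,390,240),r(b,130,200,121,80,363,240)])
cv2.imwrite("pics/crop1.png",np.vstack([top,bot]))
E
```

```text
(no output)
```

View pics/crop1.png

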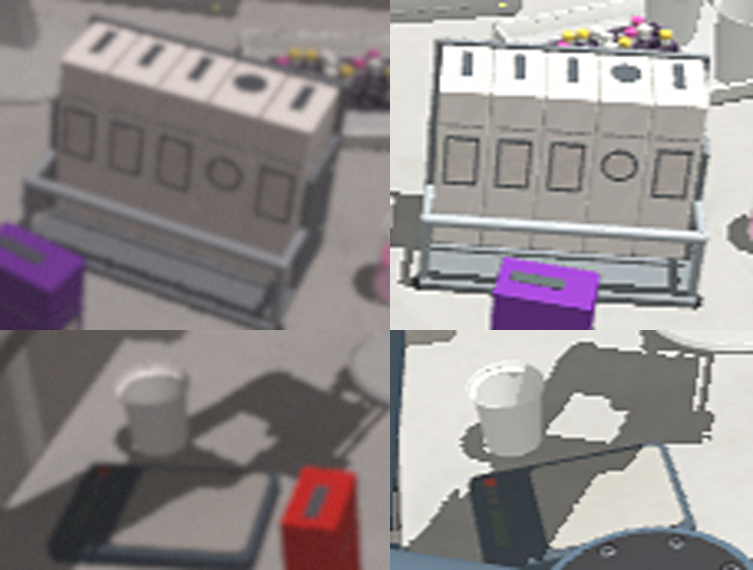

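```bash
cat > h.py <<'E'
import numpy as np,cv2
from scipy.spatial.transform import Rotation as Ro
def load(n): return dict(np.load(f"pics/{n}.npz"))
def ext(d,pos=None,quat=None):
    if "R" in d: return d["R"],d["t"]
    T=np.eye(4);T[:3,:3]=Ro.from_quat(quat).as_matrix();T[:3,3]=pos
    E=np.linalg.inv(T@d["hand_eye"]);return E[:3,:3],E[:3,3]
def ray(d,uv,z,pos=None,quat=None):
    R,t=ext(d,pos,quat);c=-R.T@t
    v=R.T@np.linalg.inv(d["intrinsics"])@np.array([*uv,1.]);return c+v*(z-c[2])/v[2]
def proj(d,X,pos=None,quat=None):
    R,t=ext(d,pos,quat);p=d["intrinsics"]@(R@np.array(X)+t);return p[:2]/p[2]
E
python3 - <<'E'
from h import *
for n,roi,pts in(("scene0",(288,172,384,212),[(290.7,186.7),(377.3,210)]),("side0",(300,172,388,192),[(305.2,187.9),(385.8,192.4)])):
    d=load(n);g=cv2.cvtColor(d["img"],cv2.COLOR_RGB2GRAY);x0,y0,x1,y1=roi
    m=(g<125).astype(np.uint8);m2=np.zeros_like(m);m2[y0:y1,x0:x1]=m[y0:y1,x0:x1]
    k,_,st,ce=cv2.connectedComponentsWithStats(m2)
    for i in range(1,k):
        if 5<st[i,4]<200: print(n,ce[i].round(1),st[i,4],ray(d,ce[i],.158).round(4))
    for p in pts: print("corner",ray(d,p,.158).round(4))
d=load("scene0")
for p in[(146.7,215),(131.7,245),(206.7,218.3),(201,246.7)]: print("bal",ray(d,p,.016).round(4))
d=load("side0")
for p in[(158.3,249.3),(220,239),(230,265)]: print("balS",ray(d,p,.016).round(4))
for n in("scene0","side0"):
    d=load(n);h=cv2.cvtColor(d["img"],cv2.COLOR_RGB2HSV)
    for c,m in(("red",((h[...,0]<6)|(h[...,0]>174))&(h[...,1]>170)&(h[...,2]>60)),("purple",(abs(h[...,0].astype(int)-137)<12)&(h[...,1]>120))):
        k,_,st,ce=cv2.connectedComponentsWithStats(m.astype(np.uint8))
        i=1+st[1:,4].argmax();x,y,w,hh=st[i,:4];print(n,c,st[i],"base",ray(d,(x+w/2,y+hh),0).round(3),"top",ray(d,(x+w/2,y+hh*.15),.15).round(3))
E
```

```text
scene0 [304.1 178.6] 18 [ 0.5936 -0.1687  0.158 ]
scene0 [320. 183.] 17 [ 0.5909 -0.2096  0.158 ]
scene0 [336.5 187.4] 19 [ 0.5889 -0.2506  0.158 ]
scene0 [353.  192.3] 37 [ 0.5852 -0.2911  0.158 ]
scene0 [370.5 197.2] 22 [ 0.5823 -0.3324  0.158 ]
corner [ 0.5472 -0.1534  0.158 ]
corner [ 0.5402 -0.3581  0.158 ]
side0 [304.1 181.5] 32 [ 0.5765 -0.1424  0.158 ]
side0 [314. 173.] 11 [ 0.6183 -0.1689  0.158 ]
side0 [351.  172.5] 6 [ 0.6253 -0.2662  0.158 ]
side0 [369.8 173.5] 37 [ 0.6229 -0.3151  0.158 ]
side0 [331.5 174.1] 14 [ 0.6148 -0.2144  0.158 ]
side0 [346.5 175. ] 12 [ 0.6125 -0.2533  0.158 ]
side0 [313.2 179.4] 17 [ 0.5876 -0.1659  0.158 ]
side0 [329.2 179.8] 18 [ 0.5872 -0.2068  0.158 ]
side0 [363.5 176. ] 12 [ 0.6097 -0.2972  0.158 ]
side0 [381.3 177.6] 17 [ 0.6042 -0.3427  0.158 ]
side0 [345.2 181.2] 17 [ 0.5825 -0.2476  0.158 ]
side0 [361.7 181.9] 26 [ 0.5814 -0.2894  0.158 ]
side0 [377.2 182.8] 18 [ 0.579  -0.3287  0.158 ]
corner [ 0.5473 -0.1446  0.158 ]
corner [ 0.5362 -0.3445  0.158 ]
bal [0.466  0.2183 0.016 ]
bal [0.3509 0.1762 0.016 ]
bal [0.5197 0.0677 0.016 ]
bal [0.4155 0.0211 0.016 ]
balS [0.4634 0.2229 0.016 ]
balS [0.5103 0.0719 0.016 ]
balS [0.4117 0.036  0.016 ]
scene0 red [210 216  24  66 984] base [ 0.346 -0.075  0.   ] top [ 0.36  -0.077  0.15 ]
scene0 purple [ 262  240   36   73 1313] base [ 0.317 -0.229  0.   ] top [ 0.338 -0.218  0.15 ]
side0 red [ 262  229   23   67 1282] base [ 0.326 -0.074  0.   ] top [ 0.353 -0.071  0.15 ]
side0 purple [ 318  238   35   64 1662] base [ 0.312 -0.217  0.   ] top [ 0.329 -0.207  0.15 ]
```

{"method": "apply_moves", "body": {"delta_pos": [[-35,-10,-50],[-75,-20,-50],[-115,-30,-50],[-155,-40,-50],[-195,-55,-50],[-235,-65,-50],[-265,-75,-50],[-265,-75,-50]], "delta_rot": [[0,0,0],[0,0,1],[0,0,2],[0,0,3],[0,0,3.5],[0,0,3.5],[0,0,3.5],[0,0,3.5]], "hand": [0.5,1,1,1,1,1,1,1]}}

```text
time_s: 0.95
ee_pos: [0.5487, -0.2692, 0.2911]
eef_rot: [0.73, 0.683, -0.001, 0.0]
wrist_force: [1.0, 0.6, -0.9]
width: 0.354
```

```bash
cat > wr.py <<'E'
import sys
from plant import *; from h import *
n=sys.argv[1]; s=read_state(); d=snapshot("wrist")
np.savez(f"pics/{n}.npz",pos=s["ee_pos"],quat=s["eef_rot"],**d)
cv2.imwrite(f"pics/{n}.png",d["img"][:,:,::-1])
print(s["time_s"],s["ee_pos"].round(4),s["eef_rot"].round(4),s["wrist_force"].round(2),s["width"])
E
python3 wr.py w1
```

```text
0.95 [ 0.5487 -0.2692  0.2911] [ 7.301e-01  6.833e-01 -8.000e-04  3.000e-04] [ 1.    0.58 -0.92] 0.35418695817857765
```

View pics/w1.png

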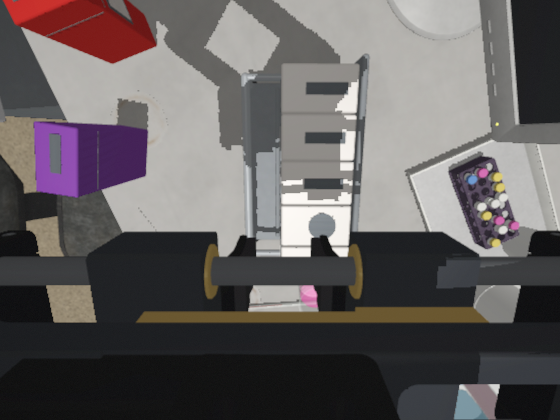

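```bash
python3 - <<'E'
from h import *
d=load("w1");g=cv2.cvtColor(d["img"],cv2.COLOR_RGB2GRAY)
m=np.zeros_like(g);m[66:246,284:350]=(g[66:246,284:350]<np.where(np.arange(66,246)[:,None]<165,70,150))
k,_,st,ce=cv2.connectedComponentsWithStats(m)
P=[]
for i in range(1,k):
    if st[i,4]>100: print(ce[i].round(1),st[i],ray(d,ce[i],.158,d["pos"],d["quat"]).round(4))
print(g[222:228,270:360].mean(0).astype(int)); print(g[195:258,300].tolist()); print(g[195:258,345].tolist())
for p in[(281,225),(351,225),(315,206),(315,247)]: print(p,ray(d,p,.158,d["pos"],d["quat"]).round(4))
E
```

```text
[326.5  87.9] [307  83  41  11 440] [ 0.5917 -0.169   0.158 ]
[323.1 137.4] [306 133  36  10 352] [ 0.5874 -0.2097  0.158 ]
[317.1 180.5] [ 284  165   66   36 1850] [ 0.5807 -0.2477  0.158 ]
[321.2 229.4] [309 213  26  33 655] [ 0.5828 -0.2948  0.158 ]
[157 158 158 151 144 131 142 154 146 124 120 190 232 246 249 248 248 248
 248 248 248 248 248 248 248 248 248 248 247 247 247 247 247 247 247 247
 247 247 211 149 137 137 137 137 137 137 137 136 136 136 136 136 136 135
 135 135 135 134 134 134 134 133 134 133 133 205 237 243 243 243 243 243
 243 242 242 242 242 242 234 190 108  71 106 136 152 153 148 145 169 181]
[249, 249, 249, 249, 249, 248, 248, 248, 237, 184, 148, 194, 235, 248, 249, 249, 249, 249, 249, 249, 249, 249, 248, 248, 248, 248, 248, 248, 248, 248, 247, 247, 247, 247, 247, 247, 247, 247, 246, 247, 247, 246, 246, 246, 246, 246, 246, 246, 247, 234, 182, 150, 195, 233, 245, 247, 246, 246, 246, 246, 246, 198, 90]
[243, 243, 243, 244, 243, 244, 244, 244, 232, 180, 135, 188, 227, 241, 243, 244, 244, 244, 244, 243, 243, 243, 243, 243, 243, 242, 242, 242, 243, 243, 242, 242, 243, 242, 243, 242, 242, 242, 242, 242, 242, 242, 242, 242, 242, 242, 241, 241, 241, 234, 181, 139, 188, 226, 240, 243, 242, 242, 242, 242, 242, 194, 87]
(281, 225) [ 0.5449 -0.2879  0.158 ]
(351, 225) [ 0.6112 -0.2923  0.158 ]
(315, 206) [ 0.5778 -0.2715  0.158 ]
(315, 247) [ 0.5762 -0.3123  0.158 ]
```

{"method": "apply_moves", "body": {"delta_pos": [[-10,5,20],[-19,10,45],[-19,10,70],[-19,10,90],[-19,10,100],[-19,10,106],[-19,10,106],[-19,10,106]], "delta_rot": [[0,0,0],[0,0,0],[0,0,0],[0,0,0],[0,0,0],[0,0,0],[0,0,0],[0,0,0]], "hand": [1,1,1,1,1,1,1,1]}}

```text
time_s: 1.8
ee_pos: [0.5595, -0.2845, 0.1865]
eef_rot: [0.728, 0.685, 0.0, 0.001]
wrist_force: [0.2, -0.3, 0.6]
width: 0.003
```

{"method": "apply_moves", "body": {"delta_pos": [[0,0,2],[0,0,4],[0,0,6],[0,0,7],[0,0,8],[0,0,8],[0,0,8]], "delta_rot": [[0,0,0],[0,0,0],[0,0,0],[0,0,0],[0,0,0],[0,0,0],[0,0,0]], "hand": [1,1,1,1,1,1,1]}}

```text
time_s: 2.5
ee_pos: [0.5588, -0.2846, 0.1775]
eef_rot: [0.728, 0.685, 0.0, -0.0]
wrist_force: [-0.0, 0.4, -0.7]
width: 0.009
```

{"method": "apply_moves", "body": {"delta_pos": [[0,0,-3],[-4,0,-3],[-4,0,-2],[-4,0,0],[-4,0,1.5],[-4,0,2],[-4,0,2],[-4,0,2]], "delta_rot": [[0,0,0],[0,0,0],[0,0,0],[0,0,0],[0,0,0],[0,0,0],[0,0,0],[0,0,0]], "hand": [1,1,1,1,1,1,1,1]}}

```text
time_s: 3.3
ee_pos: [0.5587, -0.2888, 0.1774]
eef_rot: [0.728, 0.685, -0.0, 0.001]
wrist_force: [-2.4, 0.9, 9.7]
width: 0.006
```

```bash
python3 wr.py w2
```

```text
3.3 [ 0.5587 -0.2888  0.1774] [ 7.283e-01  6.853e-01 -1.000e-04  7.000e-04] [-2.39  0.91  9.67] 0.005506484833126871
```

{"method": "apply_moves", "body": {"delta_pos": [[0,-2.9,-0.2],[0,-5.9,-0.4],[0,-8.8,-0.5],[0,-11.7,-0.6],[0,-16.1,-0.6],[0,-20.5,-0.5],[0,-24.9,-0.2],[0,-29.3,0.1]], "delta_rot": [[-1,0,0],[-2,0,0],[-3,0,0],[-4,0,0],[-5.5,0,0],[-7,0,0],[-8.5,0,0],[-10,0,0]], "hand": [1,1,1,1,1,1,1,1]}}

```text
time_s: 4.15
ee_pos: [0.5304, -0.2875, 0.1771]
eef_rot: [0.725, 0.682, 0.06, 0.066]
wrist_force: [-0.3, 0.9, 5.6]
width: 0.006
```

```bash
python3 wr.py w3; python3 - <<'E'
from plant import *
import cv2,numpy as np
b=snapshot("side");np.savez("pics/side1.npz",**b)
a=snapshot("scene")
r=lambda i,x,y,w,h:cv2.resize(i[y:y+h,x:x+w,::-1],(390,330),interpolation=cv2.INTER_CUBIC)
cv2.imwrite("pics/side1.png",np.hstack([r(a["img"],260,155,130,110),r(b["img"],280,140,130,110)]))
E
```

```text
4.15 [ 0.5304 -0.2875  0.1771] [0.7255 0.6824 0.0605 0.0659] [-0.31  0.87  5.57] 0.005525347171152355
```

View pics/side1.png

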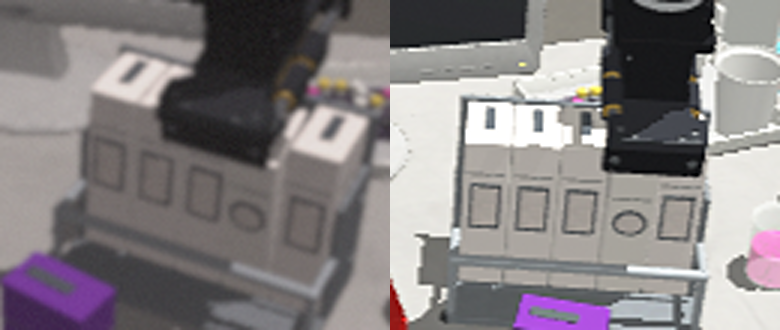

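{"method": "apply_moves", "body": {"delta_pos": [[0,-5.9,0.6],[0,-11.7,0.4],[0,-17.6,0.5],[0,-23.5,0.7],[0,-29.3,1.1],[0,-35,1.8],[0,-41,2.6],[0,-46.7,3.6]], "delta_rot": [[-2,0,0],[-4,0,0],[-6,0,0],[-8,0,0],[-10,0,0],[-12,0,0],[-14,0,0],[-16,0,0]], "hand": [1,1,1,1,1,1,1,1]}}

```text
time_s: 5.1
ee_pos: [0.4846, -0.285, 0.1662]
eef_rot: [0.709, 0.667, 0.155, 0.167]
wrist_force: [-4.4, 1.9, 12.9]
width: 0.006
```

```bash
python3 wr.py w4; python3 - <<'E'
from plant import *
import cv2,numpy as np
b=snapshot("side");a=snapshot("scene")
r=lambda i,x,y,w,h:cv2.resize(i[y:y+h,x:x+w,::-1],(390,330),interpolation=cv2.INTER_CUBIC)
cv2.imwrite("pics/side2.png",np.hstack([r(a["img"],260,155,130,110),r(b["img"],280,140,130,110)]))
E
```

```text
5.1 [ 0.4846 -0.285   0.1662] [0.7092 0.6673 0.1546 0.1668] [-4.38  1.87 12.9 ] 0.006456498894429256
```

View pics/side2.png

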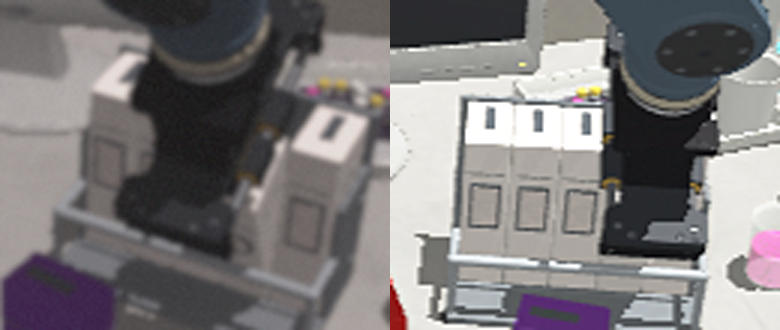

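{"method": "apply_moves", "body": {"delta_pos": [[0,-5.9,-0.4],[0,-11.7,-0.6],[0,-14.6,-1],[0,-14.6,-6],[0,-14.6,-20],[0,-14.6,-50],[0,-14.6,-80],[0,-14.6,-80]], "delta_rot": [[-2,0,0],[-4,0,0],[-5,0,0],[-5,0,0],[-5,0,0],[-5,0,0],[-5,0,0],[-5,0,0]], "hand": [1,1,1,1,1,1,1,1]}}

```text
time_s: 6.05
ee_pos: [0.436, -0.2823, 0.2322]
eef_rot: [0.701, 0.66, 0.182, 0.197]
wrist_force: [0.2, 0.2, 0.5]
width: 0.01
```

```bash
python3 wr.py w5; python3 - <<'E'
from plant import *
import cv2,numpy as np
b=snapshot("side");a=snapshot("scene")
np.savez("pics/side3.npz",**b);np.savez("pics/scene3.npz",**a)
r=lambda i,x,y,w,h:cv2.resize(i[y:y+h,x:x+w,::-1],(390,330),interpolation=cv2.INTER_CUBIC)
w=cv2.imread("pics/w5.png")
cv2.imwrite("pics/side3.png",np.vstack([np.hstack([r(a["img"],260,155,130,110),r(b["img"],280,140,130,110)]),cv2.resize(w[0:200],(780,270))]))
E
```

```text
6.05 [ 0.436  -0.2823  0.2322] [0.7013 0.6603 0.1821 0.1974] [0.17 0.17 0.54] 0.00953190641237964
```

View pics/side3.png

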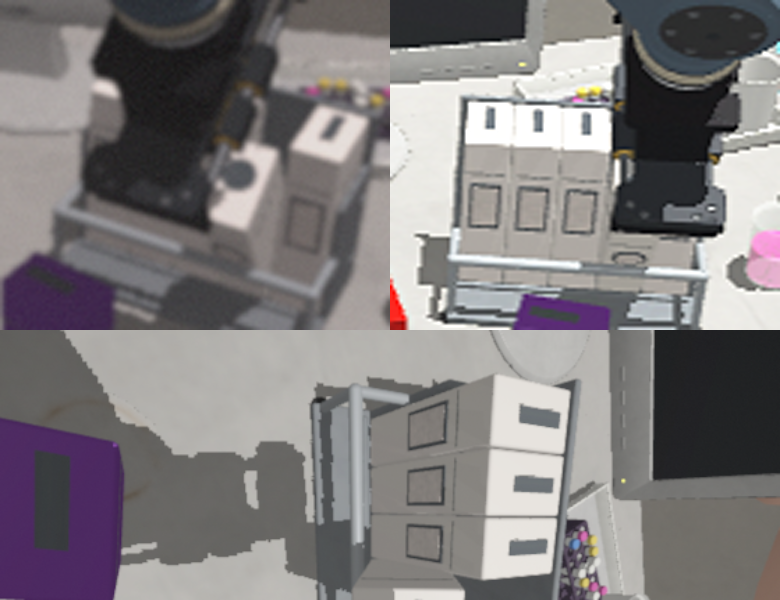

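```bash
cat > go.py <<'E'
from plant import *; from h import *
def go(pos,Rm,s=None):
    s=s or read_state();R0=Ro.from_quat(s["eef_rot"]).as_matrix()
    return (R0.T@(np.array(pos)-s["ee_pos"])*1e3).round(1), np.degrees(Ro.from_matrix(R0.T@Rm).as_rotvec()).round(2)
E
python3 - <<'E'
from go import *
th=-.0645
f=np.array([-np.cos(th),-np.sin(th),0]); piv=np.array([.5449,-.2881,.008])
def case(l,s,phi,lat=0): # l depth from front, s up along the case
    return piv+f*(s*np.sin(phi)-l*np.cos(phi))+np.array([0,0,l*np.sin(phi)+s*np.cos(phi)])
d=load("scene3")
for ph in(.5,.53,.56): print(ph,proj(d,case(37.5e-3,.15,ph)).round(1))
g=cv2.cvtColor(d["img"],cv2.COLOR_RGB2GRAY)[204:222,331:349];print(g)
ph=.555
z=np.array([-np.sin(ph)*f[0],-np.sin(ph)*f[1],-np.cos(ph)])  # tool z = down the case
xt=np.cross(np.cross(z,[0,0,1.]),z);
y=np.cross([0,0,1.],-f);y/=np.linalg.norm(y)
for sg in(1,-1):
    Y=sg*y;X=np.cross(Y,z);Rm=np.c_[X,Y,z]
    tgt=case(.030,.115,ph);print("tgt",tgt.round(4))
    print(sg,"pre",go(tgt-z*.085,Rm),"grasp",go(tgt,Rm))
    np.savez(f"pics/R{sg}.npz",Rm=Rm,tgt=tgt)
print(read_state()["joint_positions"].round(2))
E
```

```text
0.5 [340.2 210.3]
0.53 [339.4 211.8]
0.56 [338.5 213.4]
[[ 45  71  96 115 109  90  90  84  80 106 153 197 213 212 197 193 189 180]
 [ 55  80 105 117 102 106 121 129 125 142 179 206 218 215 213 212 213 212]
 [ 70  93 111 111  99 117 155 172 170 177 196 213 219 218 217 218 221 220]
 [ 83 104 115 105  96 112 150 174 175 176 186 200 211 215 218 219 219 219]
 [ 94 113 113 103  96 106 120 131 131 132 144 162 185 205 216 217 218 220]
 [101 116 114 100 103 103  99  94  93  93 101 114 144 180 206 217 220 219]
 [108 111 100  92  95  92  88  88  86  85  88  86 108 147 190 213 218 218]
 [116 111  95  86  84  89  89  87  86  88  84  85  94 125 177 208 218 217]
 [114 105  88  84  87  85  88  91  87  85  87  86  87 115 165 202 216 213]
 [112 106  97  92  89  86  87  87  86  86  87  87  89 113 160 202 214 207]
 [114 118 124 112  95  90  85  86  88  88  86  87  91 124 171 206 213 197]
 [116 147 160 137 106  87  86  85  82  85  86  86 102 141 184 210 210 185]
 [120 164 185 161 125  98  89  87  87  87  92 102 129 167 202 214 202 172]
 [112 156 175 166 148 130 114 106 104 106 122 141 166 195 213 211 192 160]
 [101 129 141 154 168 168 162 156 151 153 167 188 202 213 215 209 179 149]
 [ 99 107 124 153 185 202 203 203 202 203 204 212 218 217 216 198 168 141]
 [100 114 131 165 197 214 216 215 217 217 218 219 218 218 208 183 156 137]
 [112 123 145 175 200 214 218 217 217 216 219 217 217 215 201 171 143 132]]
tgt [ 0.5099 -0.2858  0.1215]
1 pre (array([-0.1,  6.9, 45.3]), array([ -0.56,  -0.71, -89.83])) grasp (array([ -0.3,   8.1, 130.3]), array([ -0.56,  -0.71, -89.83]))
tgt [ 0.5099 -0.2858  0.1215]
-1 pre (array([-0.1,  6.9, 45.3]), array([-0.71,  0.56, 90.17])) grasp (array([ -0.3,   8.1, 130.3]), array([-0.71,  0.56, 90.17]))
[-1.04  0.32  2.04  0.82  0.63 -1.61]
```

{"method": "apply_moves", "body": {"delta_pos": [[0,0,0],[0,0,0],[0,0,0],[0,0,0],[0,0,0],[0,0,0],[0,0,0],[0,0,0]], "delta_rot": [[0,0,8],[0,0,16],[0,0,24],[0,0,32],[0,0,40],[0,0,48],[0,0,56],[0,0,64]], "hand": [0.2,0.2,0.2,0.2,0.2,0.2,0.2,0.2]}}

```text
time_s: 7.0
ee_pos: [0.436, -0.2805, 0.2277]
eef_rot: [0.946, 0.185, 0.258, 0.066]
wrist_force: [0.4, 0.7, 0.1]
width: 0.645
```

{"method": "apply_moves", "body": {"delta_pos": [[0,0,0],[0,0,0],[0,0,0],[0,0,0],[0,0,0],[0,0,0]], "delta_rot": [[0,0,8],[0,0,16],[0,0,24],[0,0,26],[0,0,26],[0,0,26]], "hand": [0.2,0.2,0.2,0.2,0.2,0.2]}}

```text
time_s: 7.6
ee_pos: [0.436, -0.2806, 0.2283]
eef_rot: [0.963, -0.029, 0.267, 0.007]
wrist_force: [-0.6, -0.6, 0.7]
width: 0.797
```

```bash
cat > t.py <<'E'
from go import *
import sys
r=np.load("pics/R-1.npz");R,t=r["Rm"],r["tgt"]
s=read_state();print(s["time_s"],s["ee_pos"],s["width"],s["wrist_force"].round(1),s["joint_positions"].round(2))
print(go(t,R))
E
python3 t.py; python3 wr.py w6
```

```text
7.6 [ 0.43599132 -0.28062338  0.22826377] 0.7969481348832331 [-0.6 -0.6  0.7] [-1.04  0.32  2.04  0.82  0.63 -0.04]
(array([  8.7,   0.9, 129.6]), array([-0.2 ,  0.87,  0.19]))
7.6 [ 0.436  -0.2806  0.2283] [ 0.9634 -0.029   0.2665  0.0074] [-0.61 -0.65  0.71] 0.7969481348832331
```

View pics/w6.png

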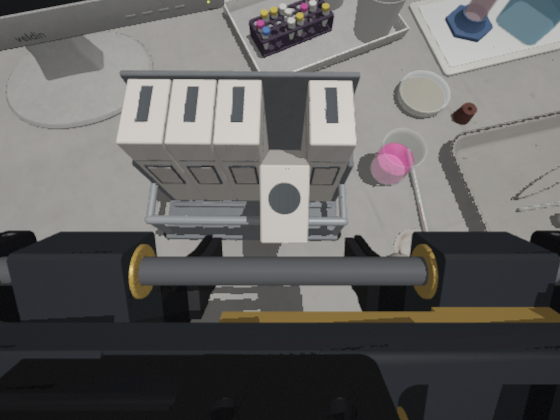

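{"method": "apply_moves", "body": {"delta_pos": [[8.5,1,20],[8.5,1,45],[8.5,1,70],[8.5,1,92],[8.5,1,110],[8.5,1,122],[8.5,1,129],[8.5,1,129]], "delta_rot": [[0,0.9,0],[0,0.9,0],[0,0.9,0],[0,0.9,0],[0,0.9,0],[0,0.9,0],[0,0.9,0],[0,0.9,0]], "hand": [0.2,0.2,0.2,0.2,0.2,0.2,0.2,0.2]}}

```text
time_s: 8.45
ee_pos: [0.5096, -0.2863, 0.1221]
eef_rot: [0.961, -0.029, 0.274, 0.008]
wrist_force: [-0.0, 0.1, -0.5]
width: 0.798
```

{"method": "apply_moves", "body": {"delta_pos": [[0,0,0],[0,0,0],[0,0,0],[0,0,0],[0,0,0],[0,0,0]], "delta_rot": [[0,0,0],[0,0,0],[0,0,0],[0,0,0],[0,0,0],[0,0,0]], "hand": [0.7,0.8,0.8,0.8,0.8,0.8]}}

```text
time_s: 9.05
ee_pos: [0.5095, -0.2867, 0.1235]
eef_rot: [0.961, -0.029, 0.275, 0.009]
wrist_force: [-1.2, 0.2, 1.9]
width: 0.458
```

```bash
python3 t.py
```

```text
9.05 [ 0.50948172 -0.28671387  0.12345622] 0.45821304075953034 [-1.2  0.2  1.9] [-0.91  0.6   1.99  1.22  0.43 -0.38]
(array([-0.7, -0.9,  1.8]), array([-0.07, -0.13,  0.17]))
```

{"method": "apply_moves", "body": {"delta_pos": [[2,0,-3],[3,0,-10],[3,0,-25],[3,0,-45],[3,0,-70],[3,0,-95],[3,0,-120],[3,0,-135]], "delta_rot": [[0,0,0],[0,0,0],[0,0,0],[0,0,0],[0,0,0],[0,0,0],[0,0,0],[0,0,0]], "hand": [0.8,0.8,0.8,0.8,0.8,0.8,0.8,0.8]}}

```text
time_s: 9.85
ee_pos: [0.4396, -0.2818, 0.2406]
eef_rot: [0.961, -0.029, 0.274, 0.009]
wrist_force: [0.4, -0.1, -2.5]
width: 0.459
```

```bash
cat > t2.py <<'E'
from go import *
import sys
x,y,z,yaw=map(float,sys.argv[1:5])
# tool down, tool x along yaw, tool y = z cross x
X=np.array([np.cos(yaw),np.sin(yaw),0]);Z=np.array([0,0,-1.]);R=np.c_[X,np.cross(Z,X),Z]
s=read_state();print(s["time_s"],s["ee_pos"].round(4),s["width"],s["wrist_force"].round(1),s["joint_positions"].round(2))
R0=Ro.from_quat(s["eef_rot"]).as_matrix();print("tool z",R0[:,2].round(4),"x",R0[:,0].round(4))
print(go((x,y,z),R,s))
E
python3 t2.py .46 -.27 .31 0; python3 wr.py w7;python3 - <<'E'
from plant import *
import cv2,numpy as np
b=snapshot("side");a=snapshot("scene")
r=lambda i,x,y,w,h:cv2.resize(i[y:y+h,x:x+w,::-1],(390,330),interpolation=cv2.INTER_CUBIC)
cv2.imwrite("pics/side4.png",np.hstack([r(a["img"],230,130,180,152),r(b["img"],250,120,180,152)]))
E
```

```text
9.85 [ 0.4396 -0.2818  0.2406] 0.4591359783195519 [ 0.4 -0.1 -2.5] [-1.04  0.3   2.03  0.81  0.65 -0.03]
tool z [ 0.5269 -0.0328 -0.8493] x [ 0.8477 -0.0513  0.5279]
(array([ 53.4, -13. , -48.6]), array([  1.01, -31.85,  -3.39]))
9.85 [ 0.4396 -0.2818  0.2406] [ 0.9611 -0.0292  0.2744  0.0087] [ 0.44 -0.07 -2.5 ] 0.4591359783195519
```

View pics/side4.png

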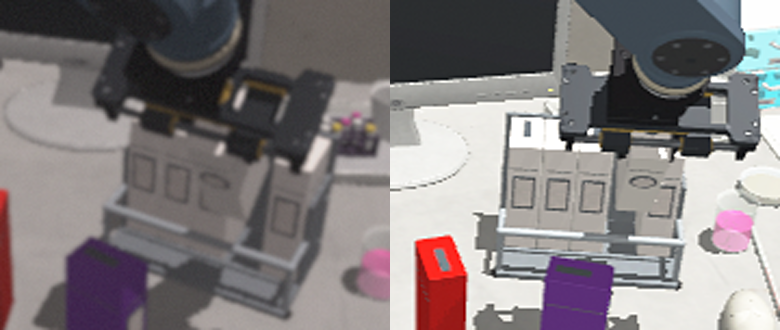

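{"method": "apply_moves", "body": {"delta_pos": [[5,0,-12],[12,-2,-24],[22,-4,-34],[32,-7,-42],[43,-10,-47],[53,-13,-49],[53,-13,-49],[53,-13,-49]], "delta_rot": [[0,-4,0],[0.2,-10,-0.7],[0.5,-16,-1.6],[0.7,-22,-2.4],[0.9,-28,-3],[1,-31.9,-3.4],[1,-31.9,-3.4],[1,-31.9,-3.4]], "hand": [0.8,0.8,0.8,0.8,0.8,0.8,0.8,0.8]}}

```text
time_s: 10.8
ee_pos: [0.4604, -0.2695, 0.3072]
eef_rot: [1.0, 0.001, -0.001, -0.002]
wrist_force: [-1.0, 0.4, -2.8]
width: 0.457
```

{"method": "apply_moves", "body": {"delta_pos": [[0,-15,0],[0,-50,0],[0,-85,0],[0,-120,0],[0,-155,0],[0,-185,0],[0,-200,0],[0,-200,0]], "delta_rot": [[0,0,0],[0,0,0],[0,0,0],[0,0,0],[0,0,0],[0,0,0],[0,0,0],[0,0,0]], "hand": [0.8,0.8,0.8,0.8,0.8,0.8,0.8,0.8]}}

```text
time_s: 11.6
ee_pos: [0.4582, -0.0677, 0.3084]
eef_rot: [1.0, 0.001, -0.001, -0.001]
wrist_force: [0.2, 0.7, -2.7]
width: 0.455
```

```bash
python3 t2.py .444 .10 .31 0; python3 wr.py w8;python3 - <<'E'
from plant import *
import cv2,numpy as np
b=snapshot("side");a=snapshot("scene")
np.savez("pics/side5.npz",**b);np.savez("pics/scene5.npz",**a)
r=lambda i,x,y,w,h:cv2.resize(i[y:y+h,x:x+w,::-1],(390,240),interpolation=cv2.INTER_CUBIC)
w=cv2.imread("pics/w8.png")
cv2.imwrite("pics/side5.png",np.vstack([np.hstack([r(a["img"],115,180,130,80),r(b["img"],135,210,130,80)]),cv2.resize(w[:250],(780,348))]))
E
```

```text
11.6 [ 0.4582 -0.0677  0.3084] 0.454804321281958 [ 0.2  0.7 -2.7] [-0.39  0.22  1.73  0.    1.19  1.18]
tool z [-0.0023  0.0029 -1.    ] x [ 1.      0.0019 -0.0023]
(array([ -13.9, -167.7,   -1.1]), array([-0.17,  0.13,  0.11]))
11.6 [ 0.4582 -0.0677  0.3084] [ 1.      0.001  -0.0012 -0.0015] [ 0.17  0.7  -2.66] 0.454804321281958
```

View pics/side5.png

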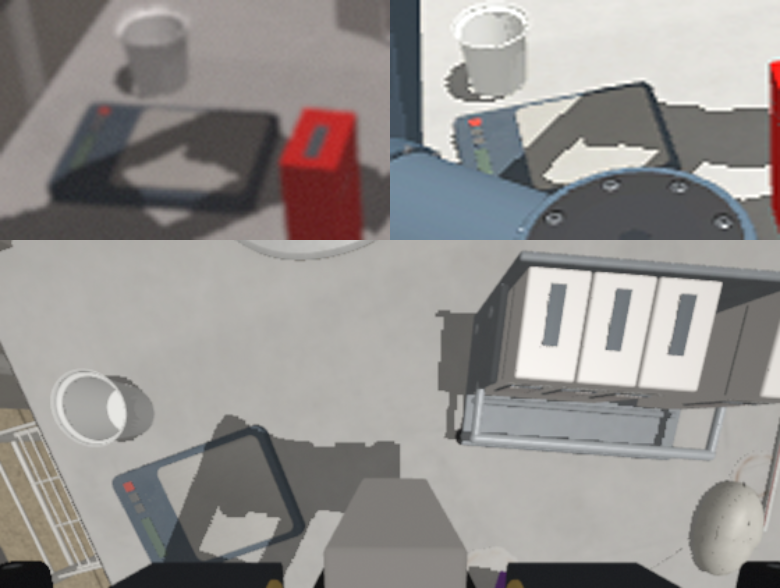

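```bash
python3 - <<'E'
from h import *
d=load("w8");P=[ray(d,p,.016,d["pos"],d["quat"]) for p in[(113.4,163.7),(184.5,137.1),(215.4,209.6)]]
for p in P: print(p.round(4))
print(np.linalg.norm(P[0]-P[1]),np.linalg.norm(P[1]-P[2]),"centre",(P[0]+P[2])/2)
v=P[1]-P[2];print(np.arctan2(v[1],v[0]))
d=load("scene5")
Q=[ray(d,(x/3+115,y/3+180),.016) for x,y in[(143,108),(272,115),(255,200),(118,190)]]
for p in Q: print(p.round(4))
print("scene centre",np.mean(Q,0))
d=load("side5");Q=[ray(d,((x-390)/3+135,y/3+210),.016) for x,y in[(515,110),(648,85),(672,165)]];print("side",(Q[0]+Q[2])/2,Q)
E
```

```text
[0.4808 0.1741 0.016 ]
[0.5179 0.0697 0.016 ]
[0.4137 0.032  0.016 ]
0.11077978811229366 0.11081783001581683 centre [0.44725211 0.10305663 0.016     ]
0.3466393144767053
[0.4799 0.1777 0.016 ]
[0.5184 0.0701 0.016 ]
[0.4146 0.0234 0.016 ]
[0.3789 0.1304 0.016 ]
scene centre [0.44797498 0.1003941  0.016     ]
side [0.4434648  0.10845497 0.016     ] [array([0.47536889, 0.17851193, 0.016     ]), array([0.5131636 , 0.06959793, 0.016     ]), array([0.41156071, 0.03839801, 0.016     ])]
```

{"method": "apply_moves", "body": {"delta_pos": [[0,-15,0],[-4,-50,0],[-8,-85,0],[-12,-120,0],[-14,-150,0],[-14,-168,0],[-14,-171,0],[-14,-171,0]], "delta_rot": [[0,0,0],[0,0,0],[0,0,0],[0,0,0],[0,0,0],[0,0,0],[0,0,0],[0,0,0]], "hand": [0.8,0.8,0.8,0.8,0.8,0.8,0.8,0.8]}}

```text
time_s: 12.55
ee_pos: [0.4468, 0.0999, 0.309]
eef_rot: [1.0, -0.0, -0.0, 0.0]
wrist_force: [0.6, -0.1, -2.4]
width: 0.463
```

{"method": "apply_moves", "body": {"delta_pos": [[0,0,15],[0,0,40],[0,0,70],[0,0,100],[0,0,125],[0,0,145],[0,0,155],[0,0,155]], "delta_rot": [[0,0,0],[0,0,0],[0,0,0],[0,0,0],[0,0,0],[0,0,0],[0,0,0],[0,0,0]], "hand": [0.8,0.8,0.8,0.8,0.8,0.8,0.8,0.8]}}

```text
time_s: 13.35
ee_pos: [0.4463, 0.0994, 0.153]
eef_rot: [1.0, -0.001, -0.001, -0.0]
wrist_force: [0.1, 0.4, -2.7]
width: 0.456
```

```bash
python3 t2.py .444 .103 .135 0; python3 - <<'E'
from plant import *
import cv2,numpy as np
b=snapshot("side");a=snapshot("scene")
r=lambda i,x,y,w,h:cv2.resize(i[y:y+h,x:x+w,::-1],(390,330),interpolation=cv2.INTER_CUBIC)
cv2.imwrite("pics/side6.png",np.hstack([r(a["img"],100,120,160,136),r(b["img"],130,150,160,136)]))
E
```

```text
13.35 [0.4463 0.0994 0.153 ] 0.45624325311327174 [ 0.1  0.4 -2.7] [-0.03  0.45  1.93  0.    0.76  1.55]
tool z [-2.9e-03  3.0e-04 -1.0e+00] x [ 1.     -0.0018 -0.0029]
(array([-2.3, -3.6, 18. ]), array([-0.02,  0.17, -0.11]))
```

View pics/side6.png

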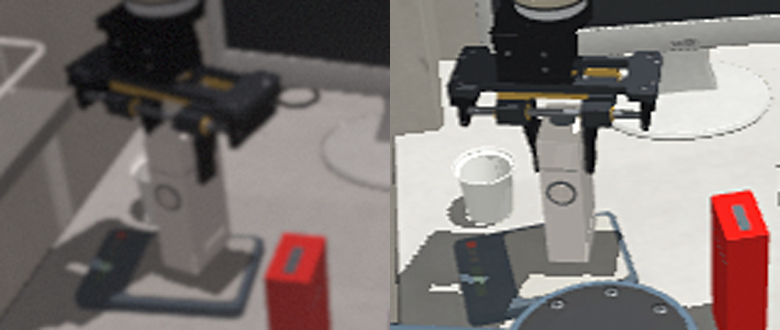

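{"method": "apply_moves", "body": {"delta_pos": [[-2,-3,4],[-2,-3.5,8],[-2,-3.5,11],[-2,-3.5,13],[-2,-3.5,15],[-2,-3.5,16.5],[-2,-3.5,17.5],[-2,-3.5,17.5]], "delta_rot": [[0,0,0],[0,0,0],[0,0,0],[0,0,0],[0,0,0],[0,0,0],[0,0,0],[0,0,0]], "hand": [0.8,0.8,0.8,0.8,0.8,0.8,0.8,0.8]}}

```text
time_s: 14.25
ee_pos: [0.4446, 0.1041, 0.1364]
eef_rot: [1.0, 0.0, -0.0, -0.0]
wrist_force: [-0.2, 0.5, -2.9]
width: 0.459
```

{"method": "apply_moves", "body": {"delta_pos": [[0,0,0.7],[0,0,1.4],[0,0,2.1],[0,0,2.8],[0,0,2.8]], "delta_rot": [[0,0,0],[0,0,0],[0,0,0],[0,0,0],[0,0,0]], "hand": [0.8,0.8,0.8,0.8,0.8]}}

```text
time_s: 14.75
ee_pos: [0.4446, 0.1041, 0.1337]
eef_rot: [1.0, -0.0, -0.0, -0.0]
wrist_force: [-0.4, 0.8, -2.5]
width: 0.458
```

{"method": "apply_moves", "body": {"delta_pos": [[0,0,0.7],[0,0,1.4],[0,0,2],[0,0,2]], "delta_rot": [[0,0,0],[0,0,0],[0,0,0],[0,0,0]], "hand": [0.8,0.8,0.8,0.8]}}

```text
time_s: 15.15
ee_pos: [0.445, 0.1041, 0.1328]
eef_rot: [1.0, -0.0, 0.0, -0.0]
wrist_force: [-0.4, 1.3, 8.2]
width: 0.456
```

{"method": "apply_moves", "body": {"delta_pos": [[0,0,-0.7],[0,0,-0.7],[0,0,-0.7],[0,0,-0.7],[0,0,-0.7],[0,0,-0.7],[0,0,-0.7],[0,0,-0.7]], "delta_rot": [[0,0,0],[0,0,0],[0,0,0],[0,0,0],[0,0,0],[0,0,0],[0,0,0],[0,0,0]], "hand": [0.8,0.5,0.4,0.25,0.15,0.1,0.1,0.1]}}

```text
time_s: 15.95
ee_pos: [0.4446, 0.1041, 0.1325]
eef_rot: [1.0, -0.0, -0.0, -0.0]
wrist_force: [-0.2, 0.1, 0.1]
width: 0.877
```

{"method": "apply_moves", "body": {"delta_pos": [[0,0,-5],[0,0,-20],[0,0,-45],[0,0,-75],[0,0,-105],[0,0,-130],[0,0,-140],[0,0,-140]], "delta_rot": [[0,0,0],[0,0,0],[0,0,0],[0,0,0],[0,0,0],[0,0,0],[0,0,0],[0,0,0]], "hand": [0.1,0.1,0.1,0.1,0.1,0.1,0.1,0.1]}}

```text
time_s: 16.75
ee_pos: [0.4454, 0.104, 0.2738]
eef_rot: [1.0, 0.0, 0.002, -0.0]
wrist_force: [0.1, 1.2, -0.2]
width: 0.9
```

```bash
python3 - <<'E'
from plant import *
from h import *
s=read_state();print(s["time_s"],s["ee_pos"],s["wrist_force"],s["width"])
b=snapshot("side");a=snapshot("scene")
cv2.imwrite("pics/end.png",np.hstack([cv2.resize(a["img"][120:330,100:400,::-1],(400,280)),cv2.resize(b["img"][120:330,120:420,::-1],(400,280))]))
np.savez("pics/sceneE.npz",**a);np.savez("pics/sideE.npz",**b)
# expected pixels of the case's top and base centre if upright on pan centre
for d in(a,b):
    print([proj(d,(.447,.103,z)).round(1) for z in(.166,.016)])
E
```

```text
16.75 [0.44536733 0.10401104 0.27378384] [ 0.07010397  1.17837597 -0.19665596] 0.8998583649702978
[array([172.6, 179.8]), array([179.6, 230.5])]
[array([200.2, 206.3]), array([204.7, 254.8])]
```

View pics/end.png

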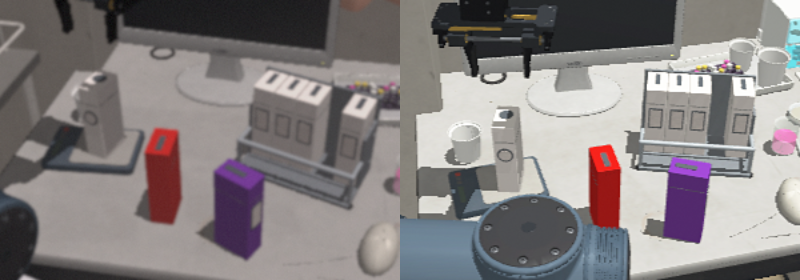

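```bash
python3 -c "
from plant import *
print(job_done())"
```

```text
the job is handed in; nothing more can be done
None
```

The round-badge case, second from the -y end of the rack, now stands upright in the middle of the balance's pan, and I handed the job in at about 17 s.

- **Tipping:** I pressed on the front half of its top with about 10 N and rolled it forward. It came to rest on the front rail at about 0.555 rad. It stood there untouched for more than 2 s before I gripped it.
- **Placing:** I gripped it across its sides at an opening of about 40 mm, lifted it out along its own axis and set it down. The wrist force rose by about 11 N at contact, against the 40 N limit.
- **Final checks:** In both fixed cameras the case's top lies within about 2 px (a few mm) of where an upright case on the measured pan centre should show. The other four cases stand in the rack, and the cup, mouse, beaker and the red and purple boxes look unmoved. The gripper is clear of everything.
- **Disagreements:** The three cameras' estimates of the pan centre differed by up to about 8 mm, within the 30 mm allowed. I judged the bystanders and neighbouring cases by eye in the last pictures and did not measure them again.

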